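Load a framed glass slide under a microscope's spring stage clips

TASK

Take the blue-framed glass slide off the green rack, lay its nose on the black microscope stage and slide it flat under both spring clips until they ride over its front rim and snap down on the glass. Carry on gently until it is fully home against the brass end stop, square and central between the clips, without shoving the stop off its setting, then let go. Leave the red slide and the other things on the bench alone.

Things in the scene. Friction and masses are not known exactly. Their poses are not given: they have to be found in the camera images.
- blue_slide: Glass slide in a blue frame, to be loaded: 110 (x) x 46 (y) x 7 mm, 50 to 80 g. Origin: centre of its underside; x to the rounded nose (x = +55), z up. Glass window x -20 to +44, y +-20, its face only 3 mm above the underside; the rim round it is 7 mm high. On the rack it lies level, tail towards the robot, underside 45 mm above the table, on either place
- slide_tail (a point): Middle of the blue slide's solid tail (slide x = -43, half way up its 7 mm); axes as the slide's. The tail, slide x -55 to -20, paper label on top, is where it is held, by its two long edges, 46 mm apart
- red_slide: The same slide with a red frame, on the rack's other place; origin and axes as the blue one. Leave it alone
- rack: Green slide rack, fixed; origin on the table. Base x -35 to +65, y +-95, 6 mm thick; two rails along y, 8 mm wide, 45 mm high, at x = -14 and +34. The slides lie across the rails, centres near x = 0, y = +50 and -50, their tails overhanging the rear rail by 37 mm with free space below
- microscope: Bench digital microscope, fixed. Origin on the table under the point midway between the heels of the two clips; x is the way a slide goes in (away from the robot), z up. Black level stage plate, top 60 mm above the table, x -36 to +64, y +-55. Blue base under it 15 mm thick, x -60 to +130, y +-75. White lit window 24 mm across at x = -14
- clip_gap (a point): Point on the stage's upper face midway between the clip heels (microscope x = 0, y = 0); axes as the microscope's. A slide enters the clips only while lying on the stage or within 1 mm of it. Pressing the tail down levers the nose up. Pushing the nose under both clips takes roughly 5 to 14 N, falling to a drag of 2 to 4 N once they have snapped down, when the nose is 12 to 15 mm past the heels
- stage_front (a point): Middle of the stage plate's front edge, on top (microscope x = -36); axes as the microscope's. In front of it nothing is higher than the 15 mm base: the tail of a slide overhangs there in free air, also when home (then its tail end is at microscope x = -88 to -67)
- stop_range (a point): Middle of the range of the end stop, on the stage (microscope x = +32.5), NOT the stop itself: a brass bar across the stage, 56 mm (y) x 6 x 6, red thumbscrew. Its face, which the nose must meet, is clamped anywhere within 10.5 mm of this point along x; its setting is not reported: feel for it. It slips at about 6 N: creep and stop at the first firm rise, about 3 N over the drag
- clip_left (a joint): Angle (rad) of the +y clip: sprung steel leaf 9 mm wide at y = +10, hinged at x = +55, 19 mm over the stage; rounded heel at x = 0. 0: empty, heel 1.5 mm over the stage. About 0.10: up on the 7 mm rim. About 0.03: snapped down on the glass. In front of the heel it turns up at 30 degrees to a lip at x = -12, 8 mm over the stage. Presses with 1.6 N at rest, 2.5 N on the rim
- clip_right (a joint): The same for the clip on the -y side, at y = -10 mm
- column_top (a point): Top of the steel column behind the stage, 22 mm thick, 260 mm above the table (microscope x = +106). From it an arm runs to -y at 215 mm height, with the black camera tube, 36 mm thick, 148 to 250 mm high, swung aside at y = -122. Keep clear
- meter: Yellow handheld meter lying face up, 135 x 72 x 34 mm (43 over the knob), loose; origin centre of underside. Leave it alone
- cleaner: Small bottle of lens cleaner, 36 mm across, 85 mm high, standing, loose; origin centre of underside. Leave it alone
- resistance_box: Grey resistance box with two black knobs, 75 x 100 x 45 mm (59 mm over the terminals), loose; origin centre of underside. Leave it alone
Mind the look-alikes: they are no part of the job. Leave any pink look-alike of the blue_slide alone. There is more than one size of the rack; the job needs the smaller.

How it is judged:
By the outcome, as a careful person would: the job done as asked, in the order asked, and still so for the second after the job is handed in, with the robot touching nothing.
It also fails if it takes over 64 s, if anything falls off the work surface, if the arm or the gripper's body presses on something with over 40 N, if the wrist force passes 120 N, or if a joint passes its speed limit or range.

ROBOT

A 6-joint arm with a two-finger parallel gripper is mounted at the origin on the work surface. World frame = base frame: x ahead of the robot, y to its left, z up, the work surface at z = 0. Lengths are in m, angles in rad, forces in N, time in s.
With the tool pointing down it reaches from about 0.4 to 0.825 m from the base axis. Payload 7 kg.
Tool frame: the origin (TCP) lies midway between the tips of the shut fingers; the grasp point (between the pads) lies hold_point_z behind it (hold_point_z is the distance from the TCP to the grasp point, in m); z points along the fingers, y is the line along which they close (so a half turn about z gives the same grasp; the last joint's range is limited). The gripper opens to 88 mm and grips with 3 to 60 N. Pads are 19 mm wide; open, the fingers measure 130 mm over their backs; the gripper's body (78 mm by 193 mm) begins 47 mm behind the grasp point.
Start: joints at [1.558, 0.359, 0.012, 0, -1.224, -0.288], TCP at [0.2, 0.645, 0.227] pointing down, gripper open.
Joint ranges: [-3.07, 3.07], [-1.43, 2.12], [-1.02, 1.25], [-3.03, 1.67], [-3.05, -0], [-3.03, 3.03]. Speed limits (rad/s): [2.39, 2.39, 3.01, 3.14, 3.14, 3.14].

INTERFACE

Orientations are given as [roll, pitch, yaw] about the fixed x, y, z axes, in that order (R = Rz(yaw) Ry(pitch) Rx(roll)).
In Python, from station import * gives the robot as it stands.
- The arm moves only by the tool apply_moves, never from a script. Its argument "steps" is a list of rows, each an object with "translation": the shift along the world's x, y, z scaled (see below), a list of three; "rotation": the turn, a rotation vector about the world's x, y, z scaled (see below), a list of three. A call has exactly 10 rows; each row is the pose to reach, as a shift and turn from the pose commanded when the call began; what a row does not reach only later rows make up. The controller multiplies each number of a shift by 250 mm and each number of a turn by 30 degrees. A row lasts 1/12 s, in which the tool goes at most 41.7 mm and 7.16 degrees, less where a joint would pass 70% of its speed; a pose out of reach is approached as far as the arm can. A call with a number of a shift or a turn outside -1 to 1 is refused whole. A call with a gripper value outside its range is refused whole. "jaw" is the closure, from -1 (fully open) to 1 (shut), so that 0 is half open, set as the call begins (left out, the last holds). The fingers move at their own pace and stop on an object; "newtons" is the grip in N (left out, the last holds). Time passes only in rows, so rows that repeat a pose let the fingers close, or fill a call up. It gives the time, the measured TCP pose, the force, the opening and the grip force at its end, in the units of the state.
- get_state(): the state, without advancing time (a new reading comes with each control period).
- grab_frame(name): name is "scene" or "top" or "wrist"; returns the picture (480x640x3 uint8, blue, green, red); there is no depth.
- camera_model(name): a dict with "fx", "fy", "cx", "cy" (pixels), "xyz" and "rotation" of the camera in the world. Camera axes: x right, y down, z forward; pixel columns grow to the right and rows downward; lengths in m; the calibration is good to about 2 mm. A picture is of the moment at which its call begins: read the wrist's pose just before it. camera_model takes no time and is no camera call; for the wrist camera it gives the pose at the moment of the call.
- job_done(): hands the job in; it is judged then, once.
The state is a dict: "t": time; "q": joint angles; "qd": joint speeds; "joint_efforts": joint torques, N m; "eef_pos": TCP position; "ee_rot": TCP orientation; "force": force on the tool from outside, world axes, zero at the start; "moment": the same for the moment, N m; "width": finger opening in m; "gripper_force": force on a finger pad.
Only numpy, scipy, OpenCV 4.12 (cv2) and the standard library are available. Lean on these libraries where they do the work, as an engineer would, in place of code of your own. Each camera call takes 0.05 s, during which the arm holds its last target. There are 200 camera calls.

## Working session

There is one attempt and no reset: what is moved stays moved. The work goes in short steps, Python scripts to look and compute and a tool call to move; the robot and the scene stay as the last step left them, time stands still between calls to the robot, and variables do not carry over. Pictures are saved under pics/ and viewed, at most 10 in all, crops included, and the job is handed in when it is done.

Besides the shell and the picture viewer there is one more tool, called after "Call:" by a JSON object that holds its "api" and its "payload", one argument or row to a line. apply_moves: Moves the arm, as the interface text tells. Shifts and turns lie within -1 to 1; 1 stands for 250 mm of shift or 30 degrees of turn. Its arguments: {"type":"object","properties":{"steps":{"type":"array"},"jaw":{"type":"number"},"newtons":{"type":"number"}},"required":["steps"]}

```bash
mkdir -p pics; python3 - <<'E'
from station import *
import cv2,numpy as np
s=get_state();print({k:np.round(v,3) for k,v in s.items()})
for n in("scene","top","wrist"):
    c=camera_model(n);print(n,{k:np.round(v,4).tolist() for k,v in c.items()})
    cv2.imwrite(f"pics/{n}0.png",grab_frame(n))
a=cv2.imread("pics/top0.png");b=cv2.imread("pics/scene0.png")
E
```

```text
{'t': np.float64(0.0), 'q': array([ 1.558,  0.359,  0.011, -0.   , -1.224, -0.288]), 'qd': array([ 0.002,  0.   ,  0.001, -0.001,  0.001,  0.001]), 'joint_efforts': array([ 1.0000e-03, -5.8272e+01,  2.9306e+01,  6.9970e+00,  7.0000e-03,
       -0.0000e+00]), 'eef_pos': array([0.2  , 0.644, 0.226]), 'ee_rot': array([ 3.14 , -0.   , -0.301]), 'force': array([ 0.316,  0.224, -0.379]), 'moment': array([ 0.028, -0.073, -0.023]), 'gripper_force': np.float64(0.0), 'width': np.float64(0.088)}
scene {'fx': 456.0751, 'fy': 456.0751, 'cx': 315.1855, 'cy': 249.1386, 'xyz': [1.3282, 0.0716, 0.8485], 'rotation': [-2.2814, 0.0041, 1.6179]}
top {'fx': 454.8178, 'fy': 454.8178, 'cx': 315.013, 'cy': 235.5514, 'xyz': [0.3914, 0.0683, 1.2623], 'rotation': [-3.0008, -0.0225, -1.5634]}
wrist {'fx': 355.9392, 'fy': 355.9392, 'cx': 320.2083, 'cy': 236.958, 'xyz': [0.2703, 0.6241, 0.3836], 'rotation': [2.8693, -0.0027, -1.8723]}
```

View pics/top0.png

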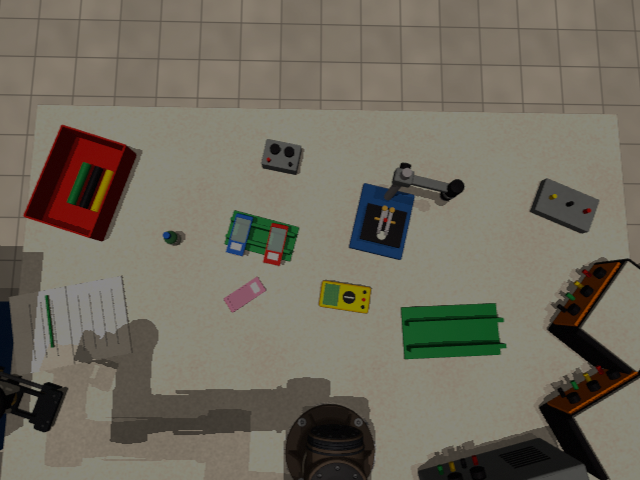

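View pics/scene0.png

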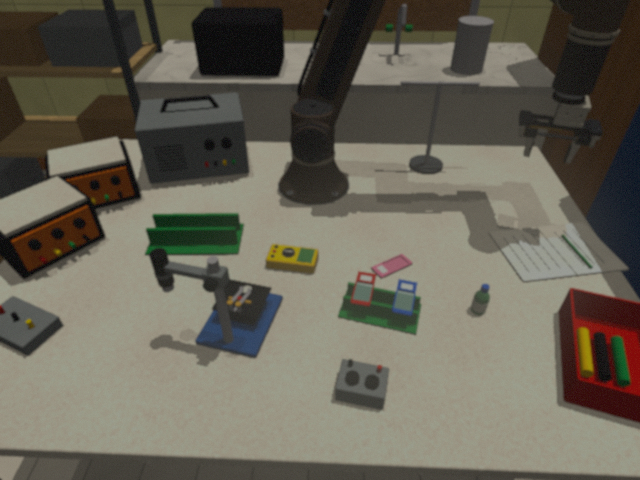

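The top view shows the small rack with the blue slide at about (238,235) and the red at (275,243), the microscope at (383,222), and the meter at (345,297). The pink look-alike at (245,294) and the larger rack at (452,330) are to be left alone. The scene view agrees.

```bash
cat > h.py <<'E'
from station import *
import cv2,numpy as np
from scipy.spatial.transform import Rotation as Ro
def ray(c,px,z):
    px=np.atleast_2d(px).astype(float)
    d=np.c_[(px[:,0]-c["cx"])/c["fx"],(px[:,1]-c["cy"])/c["fy"],np.ones(len(px))]
    d=d@Ro.from_euler("xyz",c["rotation"]).as_matrix().T
    o=np.array(c["xyz"]);return o+d*((z-o[2])/d[:,2])[:,None]
def proj(c,P):
    p=(np.atleast_2d(P)-c["xyz"])@Ro.from_euler("xyz",c["rotation"]).as_matrix()
    return np.c_[p[:,0]/p[:,2]*c["fx"]+c["cx"],p[:,1]/p[:,2]*c["fy"]+c["cy"]]
def rect(c,mask,z):
    """largest blob -> world rectangle at height z (mm): centre, sizes, angle of the long side"""
    k,_=cv2.findContours(mask.astype(np.uint8),0,cv2.CHAIN_APPROX_NONE)
    k=max(k,key=cv2.contourArea)
    w=ray(c,k[:,0,:],z)[:,:2]*1000
    (x,y),(a,b),t=cv2.minAreaRect(w.astype(np.float32))
    if a<b:a,b,t=b,a,t+90
    return np.round([x,y,a,b,(t+90)%180-90],1)
def hsv(im):
    h=cv2.cvtColor(im,cv2.COLOR_BGR2HSV);return h[...,0].astype(int),h[...,1].astype(int),h[...,2].astype(int)
E
python3 - <<'E'
from h import *
im=cv2.imread("pics/top0.png");c=camera_model("top")
H,S,V=hsv(im);Y,X=np.mgrid[:480,:640]
blue=(H>100)&(H<130)&(S>120)&(V>50)
b=lambda x0,x1,y0,y1:(X>x0)&(X<x1)&(Y>y0)&(Y<y1)
print("slide",rect(c,blue&b(215,262,205,262),.052))
print("base",rect(c,blue&b(340,425,175,270),.015))
print("stage",rect(c,(V<60)&b(358,412,197,248),.06))
print("red",rect(c,((H<6)|(H>174))&(S>120)&(V>60)&b(255,300,215,270),.052))
g=(H>45)&(H<85)&(S>100)
print("rack",rect(c,g&b(220,300,205,270),.006))
cv2.imwrite("pics/crop.png",cv2.resize(im[170:320,210:430],None,fx=3.6,fy=3.6,interpolation=cv2.INTER_CUBIC)[:600,:800])
E
```

```text
slide [565.5 245.5 108.4  47.  -13.5]
base [ 612.6 -144.4  188.2  146.9  -13.1]
stage [ 592.6 -139.5  111.4  101.7   76.9]
red [508.8 154.6  46.5  46.5  -8.4]
rack [569.2 191.4 190.1  98.7  75.8]
```

View pics/crop.png

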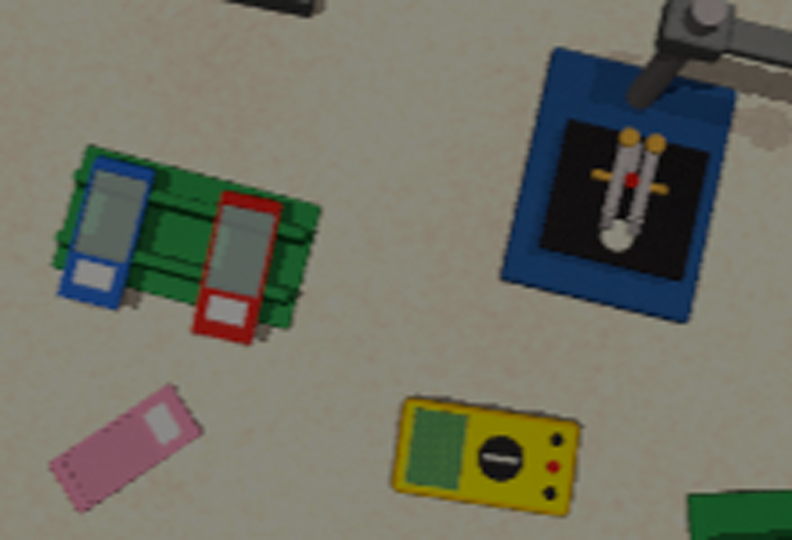

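Positions agree with the given sizes: slide centre (565,245), yaw -13.5°; microscope origin from the base (578,-136) and from the stage (579,-136), yaw -13.1°. I'll approach the tail.

Call:
{"api": "apply_moves", "payload": {
  "steps": [
    {"translation": [0.08, -0.096, 0], "rotation": [0, 0, 0.03]},
    {"translation": [0.16, -0.192, 0], "rotation": [0, 0, 0.06]},
    {"translation": [0.24, -0.288, 0], "rotation": [0, 0, 0.09]},
    {"translation": [0.32, -0.384, 0], "rotation": [0, 0, 0.123]},
    {"translation": [0.4, -0.48, 0], "rotation": [0, 0, 0.123]},
    {"translation": [0.48, -0.576, 0], "rotation": [0, 0, 0.123]},
    {"translation": [0.56, -0.672, 0], "rotation": [0, 0, 0.123]},
    {"translation": [0.64, -0.768, 0], "rotation": [0, 0, 0.123]},
    {"translation": [0.72, -0.864, 0], "rotation": [0, 0, 0.123]},
    {"translation": [0.8, -0.96, 0], "rotation": [0, 0, 0.123]}
  ]
}}

```text
t: 0.98
eef_pos: [0.4006, 0.4032, 0.2265]
ee_rot: [3.141, 0.0, -0.236]
force: [1.3, 0.9, -0.3]
width: 0.0876
gripper_force: 0.0
```

Call:
{"api": "apply_moves", "payload": {
  "steps": [
    {"translation": [0.08, -0.1, 0], "rotation": [0, 0, 0]},
    {"translation": [0.16, -0.2, 0], "rotation": [0, 0, 0]},
    {"translation": [0.24, -0.3, 0], "rotation": [0, 0, 0]},
    {"translation": [0.32, -0.4, 0], "rotation": [0, 0, 0]},
    {"translation": [0.4, -0.5, 0], "rotation": [0, 0, 0]},
    {"translation": [0.48, -0.58, -0.05], "rotation": [0, 0, 0]},
    {"translation": [0.496, -0.596, -0.1], "rotation": [0, 0, 0]},
    {"translation": [0.496, -0.596, -0.15], "rotation": [0, 0, 0]},
    {"translation": [0.496, -0.596, -0.2], "rotation": [0, 0, 0]},
    {"translation": [0.496, -0.596, -0.2], "rotation": [0, 0, 0]}
  ]
}}

```text
t: 1.82
eef_pos: [0.5228, 0.2543, 0.1737]
ee_rot: [3.138, 0.003, -0.238]
force: [-0.4, -0.2, -0.8]
width: 0.0874
gripper_force: 0.0
```

```bash
python3 - <<'E'
from h import *
import station
print({k:v for k,v in vars(station).items() if 'hold' in k})
s=get_state();print(s["t"],s["eef_pos"],s["ee_rot"],s["force"])
c=camera_model("wrist");im=grab_frame("wrist");cv2.imwrite("pics/w1.png",im)
H,S,V=hsv(im)
blue=(H>100)&(H<130)&(S>120)&(V>40)
print(rect(c,blue,.052))
E
```

```text
{'hold_point_z': 0.0188}
1.8167 [0.52278504 0.25428203 0.17369777] [ 3.13815923  0.00318555 -0.23777415] [-0.39888254 -0.16054507 -0.84735119]
[565.6 247.9 108.8  45.8 -13.4]
```

View pics/w1.png

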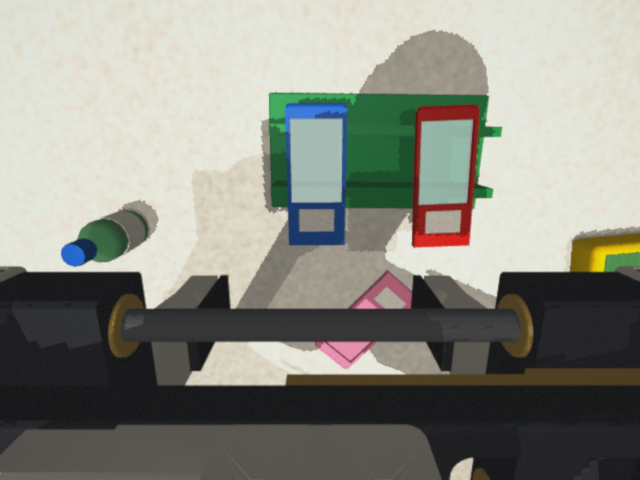

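The wrist view shows the blue slide at columns 286-347, rows 104-245, with its tail towards the robot and its measured size correct. I'll go down and grip.

Call:
{"api": "apply_moves", "payload": {
  "steps": [
    {"translation": [0.004, 0.012, -0.08], "rotation": [0, 0, 0.007]},
    {"translation": [0.004, 0.012, -0.16], "rotation": [0, 0, 0.007]},
    {"translation": [0.004, 0.012, -0.24], "rotation": [0, 0, 0.007]},
    {"translation": [0.004, 0.012, -0.32], "rotation": [0, 0, 0.007]},
    {"translation": [0.004, 0.012, -0.4], "rotation": [0, 0, 0.007]},
    {"translation": [0.004, 0.012, -0.48], "rotation": [0, 0, 0.007]},
    {"translation": [0.004, 0.012, -0.54], "rotation": [0, 0, 0.007]},
    {"translation": [0.004, 0.012, -0.576], "rotation": [0, 0, 0.007]},
    {"translation": [0.004, 0.012, -0.576], "rotation": [0, 0, 0.007]},
    {"translation": [0.004, 0.012, -0.576], "rotation": [0, 0, 0.007]}
  ]
}}

```text
t: 2.7
eef_pos: [0.5253, 0.259, 0.0331]
ee_rot: [3.142, -0.0, -0.232]
force: [0.4, -0.0, -0.0]
width: 0.0877
gripper_force: 0.0
```

Call:
{"api": "apply_moves", "payload": {
  "steps": [
    {"translation": [0, 0, 0], "rotation": [0, 0, 0]},
    {"translation": [0, 0, 0], "rotation": [0, 0, 0]},
    {"translation": [0, 0, 0], "rotation": [0, 0, 0]},
    {"translation": [0, 0, 0], "rotation": [0, 0, 0]},
    {"translation": [0, 0, 0], "rotation": [0, 0, 0]},
    {"translation": [0, 0, 0], "rotation": [0, 0, 0]},
    {"translation": [0, 0, 0], "rotation": [0, 0, 0]},
    {"translation": [0, 0, 0], "rotation": [0, 0, 0]},
    {"translation": [0, 0, 0], "rotation": [0, 0, 0]},
    {"translation": [0, 0, 0], "rotation": [0, 0, 0]}
  ],
  "jaw": 1,
  "newtons": 40
}}

```text
t: 3.53
eef_pos: [0.525, 0.2587, 0.0326]
ee_rot: [3.142, -0.0, -0.233]
force: [0.2, -0.2, 1.2]
width: 0.0453
gripper_force: 40.0
```

Call:
{"api": "apply_moves", "payload": {
  "steps": [
    {"translation": [0, 0, 0.05], "rotation": [0, 0, 0]},
    {"translation": [0, 0, 0.15], "rotation": [0, 0, 0]},
    {"translation": [0, 0, 0.27], "rotation": [0, 0, 0]},
    {"translation": [-0.02, -0.04, 0.38], "rotation": [0, 0, 0]},
    {"translation": [-0.04, -0.12, 0.44], "rotation": [0, 0, 0]},
    {"translation": [-0.06, -0.24, 0.44], "rotation": [0, 0, 0]},
    {"translation": [-0.08, -0.38, 0.44], "rotation": [0, 0, 0]},
    {"translation": [-0.11, -0.52, 0.44], "rotation": [0, 0, 0]},
    {"translation": [-0.14, -0.66, 0.44], "rotation": [0, 0, 0]},
    {"translation": [-0.16, -0.8, 0.44], "rotation": [0, 0, 0]}
  ]
}}

```text
t: 4.37
eef_pos: [0.4839, 0.0572, 0.1426]
ee_rot: [-3.141, 0.0, -0.232]
force: [0.3, -0.5, -0.7]
width: 0.0451
gripper_force: 40.0
```

Call:
{"api": "apply_moves", "payload": {
  "steps": [
    {"translation": [-0.02, -0.13, 0], "rotation": [0, 0, 0.005]},
    {"translation": [-0.04, -0.26, 0], "rotation": [0, 0, 0.01]},
    {"translation": [-0.06, -0.39, 0], "rotation": [0, 0, 0.01]},
    {"translation": [-0.09, -0.5, 0], "rotation": [0, 0, 0.01]},
    {"translation": [-0.11, -0.6, 0], "rotation": [0, 0, 0.01]},
    {"translation": [-0.12, -0.65, 0], "rotation": [0, 0, 0.01]},
    {"translation": [-0.12, -0.665, 0], "rotation": [0, 0, 0.01]},
    {"translation": [-0.12, -0.665, 0], "rotation": [0, 0, 0.01]},
    {"translation": [-0.12, -0.665, 0], "rotation": [0, 0, 0.01]},
    {"translation": [-0.12, -0.665, 0], "rotation": [0, 0, 0.01]}
  ]
}}

```text
t: 5.2
eef_pos: [0.4553, -0.107, 0.1425]
ee_rot: [-3.142, -0.0, -0.227]
force: [-0.3, 0.2, -1.0]
width: 0.0455
gripper_force: 40.0
```

```bash
python3 - <<'E'
from h import *
s=get_state();print(s["t"],s["eef_pos"],s["ee_rot"],s["force"],s["width"])
c=camera_model("wrist");im=grab_frame("wrist");cv2.imwrite("pics/w2.png",im)
np.save("c2.npy",c,allow_pickle=True)
print(c)
E
```

```text
5.2 [ 0.45525017 -0.10697585  0.14253541] [-3.14155946e+00 -1.89963040e-05 -2.26886528e-01] [-0.33684209  0.23455    -1.03772884] 0.045512261881656316
{'fx': 355.93915236501886, 'fy': 355.93915236501886, 'cx': 320.20833675984045, 'cy': 236.95802499888978, 'xyz': array([ 0.52703516, -0.12218425,  0.3004361 ]), 'rotation': array([ 2.86914888e+00, -1.09725698e-03, -1.79832885e+00])}
```

View pics/w2.png

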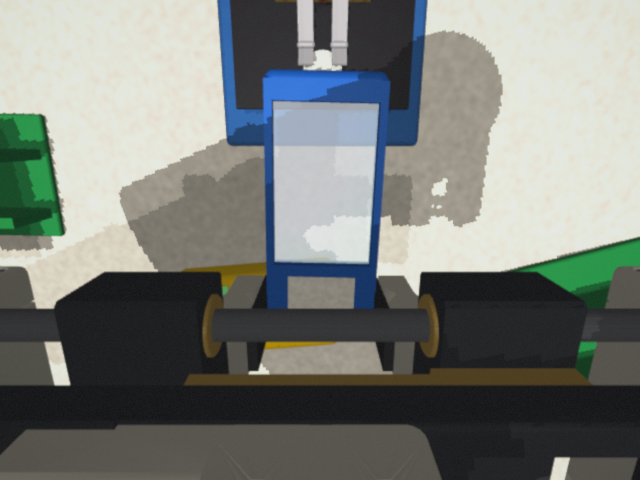

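The wrist view shows the slide held straight (columns 264-388, nose at row 71). Ahead of it are the stage front edge at row 108, its sides at about columns 232 and 411, and the clip lips at (306,62) and (340,62). I'll fit the edges.

```bash
cat > m.py <<'E'
from h import *
def edges(im,c,rows,z,m,c0,c1):
    """left/right extents of mask m in rows, as world lines at z: (point, dir angle)"""
    L=[];R=[]
    for r in rows:
        x=np.where(m[r,c0:c1])[0]+c0
        if len(x):L.append((x[0]-.5,r));R.append((x[-1]+.5,r))
    out=[]
    for e in(L,R):
        w=(ray(c,e,z)[:,:2]*1000).astype(np.float32)
        vx,vy,x,y=cv2.fitLine(w,cv2.DIST_HUBER,0,.1,.01).ravel()
        if vx<0:vx,vy=-vx,-vy
        out.append((x,y,np.degrees(np.arctan2(vy,vx))))
    return out
def report(n,e,yaw,O):
    d=np.radians(yaw);nn=np.array([-np.sin(d),np.cos(d)])
    l=[float(nn@(np.array(k[:2])-O)) for k in e]
    print(n,"lateral",np.round(l,1),"mid",round(sum(l)/2,2),"width",round(l[0]-l[1],1),"ang",np.round([k[2] for k in e],2))
E
python3 - <<'E'
from m import *
c=np.load("c2.npy",allow_pickle=True).item();im=cv2.imread("pics/w2.png");H,S,V=hsv(im)
O=get_state()["eef_pos"][:2]*1000;yaw=-13.0
blue=(H>100)&(H<130)&(S>110)&(V>40)
report("slide",edges(im,c,range(105,255,5),.1619,blue,255,395),yaw,O)
black=(V<75)&(S<120)
report("stage",edges(im,c,range(5,65,4),.06,black,205,435),yaw,O)
report("base",edges(im,c,range(5,65,4),.015,blue,205,440),yaw,O)
d=np.array([np.cos(np.radians(yaw)),np.sin(np.radians(yaw))])
col=blue[:,300];r0=np.where(col)[0][0]
for u,v,z in[(300,r0,.1619),(350,np.where(blue[:,350])[0][0],.1619)]:print("nose fwd",(ray(c,(u,v),z)[0,:2]*1000-O)@d)
for u in(250,400):
    r=np.where(black[:,u])[0];r=r[r<130].max()+.5;print("stage front fwd",r,(ray(c,(u,r),.06)[0,:2]*1000-O)@d)
white=(S<40)&(V>150)
for y in(20,35,50):
    x=np.where(white[y,295:355])[0]+295;print(y,x.min(),x.max(),x[np.where(np.diff(x)>1)[0]])
E
```

```text
slide lateral [ 22.9 -23. ] mid -0.06 width 45.9 ang [-12.31 -16.38]
stage lateral [ 54.3 -54.7] mid -0.24 width 109.0 ang [-13.13 -12.54]
base lateral [ 72.9 -73.5] mid -0.31 width 146.4 ang [-12.94 -13.05]
nose fwd 96.93350678310821
nose fwd 96.5976206687701
stage front fwd 108.5 91.19787794717922
stage front fwd 108.5 91.14450375050691
20 298 347 [312]
35 298 346 [312]
50 299 345 [312 327]
```

```bash
python3 - <<'E'
from m import *
c=np.load("c2.npy",allow_pickle=True).item();im=cv2.imread("pics/w2.png");H,S,V=hsv(im)
s=get_state();O=s["eef_pos"][:2]*1000;yaw=-13.0
blue=(H>100)&(H<130)&(S>110)&(V>40)
for r in range(85,290,20):
    x=np.where(blue[r,250:400])[0]+250;g=np.where(~blue[r,285:370])[0]
    inn=np.where(~blue[r,x[0]:x[-1]])[0]+x[0]
    print(r,x[0],x[-1],inn[:1],inn[-1:], [round(float(v),1) for v in ((ray(c,[(x[0],r),(x[-1],r)],.1619)[:,:2]*1000-O)@np.array([[np.cos(np.radians(yaw)),-np.sin(np.radians(yaw))],[np.sin(np.radians(yaw)),np.cos(np.radians(yaw))]])).ravel()])
T=Ro.from_euler("xyz",s["ee_rot"]).as_matrix()
# predicted pixels if held level: slide pts (x,y,z) -> world
def P(x,y,z):
    d=np.radians(np.degrees(s["ee_rot"][2]));f=np.array([np.cos(d),np.sin(d)]);n=np.array([-f[1],f[0]])
    return np.r_[s["eef_pos"][:2]+(f*(x+42)+n*y)/1000,s["eef_pos"][2]+(12.4+z)/1000]
for p in[(55,23,7),(55,-23,7),(44,20,3),(44,-20,3),(-20,20,3),(-20,-20,3),(-20,20,7),(-20,-20,7)]:print(p,proj(c,P(*p)).round(1)[0])
E
```

```text
85 262 390 [] [] [91.6, 22.0, 91.6, -24.2]
105 263 388 [272] [378] [84.8, 22.0, 84.8, -23.8]
125 250 399 [273] [377] [77.9, 27.1, 77.8, -28.2]
145 264 385 [273] [376] [70.7, 22.2, 70.6, -23.4]
165 265 383 [273] [375] [63.3, 22.2, 63.2, -23.0]
185 265 382 [273] [373] [55.6, 22.5, 55.6, -22.9]
205 266 380 [273] [372] [47.8, 22.4, 47.7, -22.5]
225 266 378 [273] [371] [39.7, 22.8, 39.6, -22.1]
245 266 377 [274] [370] [31.3, 23.1, 31.2, -22.0]
265 267 375 [] [] [22.7, 23.1, 22.6, -21.6]
285 266 376 [287] [354] [13.7, 23.8, 13.7, -22.4]
(55, 23, 7) [258.5  68.8]
(55, -23, 7) [387.4  68.7]
(44, 20, 3) [269.7 102.7]
(44, -20, 3) [376.  102.6]
(-20, 20, 3) [275.6 263.2]
(-20, -20, 3) [369.8 263.1]
(-20, 20, 7) [274.4 266.5]
(-20, -20, 7) [371.1 266.4]
```

The slide is level. Relative to the stage it is yawed about -1.3°, with lateral offset near zero. I'll correct that while going down in front of the clips.

Call:
{"api": "apply_moves", "payload": {
  "steps": [
    {"translation": [0, 0, -0.04], "rotation": [0, 0, 0.043]},
    {"translation": [0.01, 0, -0.1], "rotation": [0, 0, 0.043]},
    {"translation": [0.02, -0.007, -0.17], "rotation": [0, 0, 0.043]},
    {"translation": [0.03, -0.012, -0.24], "rotation": [0, 0, 0.043]},
    {"translation": [0.04, -0.015, -0.3], "rotation": [0, 0, 0.043]},
    {"translation": [0.0455, -0.0167, -0.34], "rotation": [0, 0, 0.043]},
    {"translation": [0.0455, -0.0167, -0.36], "rotation": [0, 0, 0.043]},
    {"translation": [0.0455, -0.0167, -0.36], "rotation": [0, 0, 0.043]},
    {"translation": [0.0455, -0.0167, -0.36], "rotation": [0, 0, 0.043]},
    {"translation": [0.0455, -0.0167, -0.36], "rotation": [0, 0, 0.043]}
  ]
}}

```text
t: 6.08
eef_pos: [0.4669, -0.1114, 0.0532]
ee_rot: [-3.141, -0.001, -0.204]
force: [0.1, 0.3, 0.1]
width: 0.0456
gripper_force: 40.0
```

```bash
cat > look.py <<'E'
import sys
from m import *
s=get_state();print(s["t"],s["eef_pos"].round(4),s["ee_rot"].round(4),s["force"].round(2),s["moment"].round(2))
c=camera_model("wrist");im=grab_frame("wrist");cv2.imwrite(sys.argv[1],im);np.save("c3.npy",c,allow_pickle=True)
E
python3 look.py pics/w3.png
```

```text
6.0833 [ 0.4669 -0.1114  0.0532] [-3.1413e+00 -1.0000e-03 -2.0430e-01] [0.09 0.29 0.06] [-0.    0.06 -0.03]
```

View pics/w3.png

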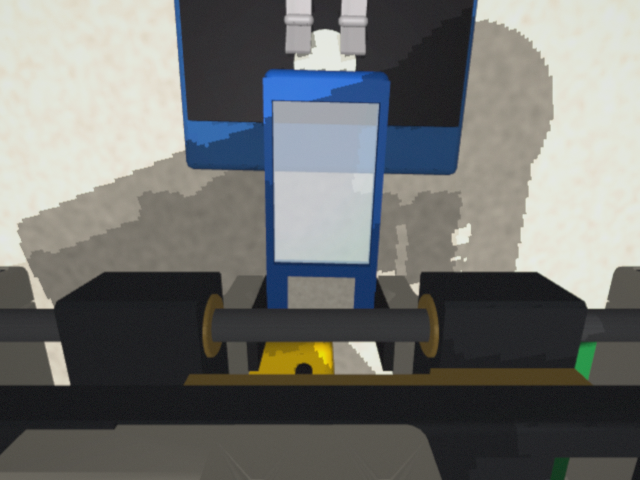

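The view shows the slide square-looking and just over the stage, with clip lips at columns 286-312 and 341-367, row 50, so their middle is 326.5. The slide nose spans 264-389, also centred near 326.

```bash
python3 - <<'E'
from m import *
c=np.load("c3.npy",allow_pickle=True).item();im=cv2.imread("pics/w3.png");H,S,V=hsv(im)
s=get_state();O=s["eef_pos"][:2]*1000;yaw=-12.8;d=np.radians(yaw);z=s["eef_pos"][2]+.0124
blue=(H>100)&(H<130)&(S>110)&(V>40)
rows=[r for r in list(range(85,118,4))+list(range(178,255,5))]
report("slide",edges(im,c,rows,z+.007,blue,240,410),yaw,O)
g=(S<95)&(V>90)
report("glass",edges(im,c,range(182,255,5),z+.003,g,270,378),yaw,O)
report("stage",edges(im,c,range(5,60,4),.06,(V<75)&(S<130),165,490),yaw,O)
report("base",edges(im,c,range(5,110,4),.015,blue,165,490),yaw,O)
report("clips",edges(im,c,range(32,50,2),.068,(V>110)&(S<60),280,372),yaw,O)
f=np.array([np.cos(d),np.sin(d)])
for u in(300,350):print("nose",(ray(c,(u,np.where(blue[:,u])[0][0]),z+.007)[0,:2]*1000-O)@f)
for u in(220,430):
    r=np.where(((V<75)&(S<130))[:200,u])[0].max()+.5;print("front",(ray(c,(u,r),.06)[0,:2]*1000-O)@f)
E
```

```text
slide lateral [ 23.9 -21.9] mid 1.01 width 45.8 ang [-12.7  -13.61]
glass lateral [ 21.3 -19. ] mid 1.13 width 40.3 ang [-12.69 -12.91]
stage lateral [ 56.  -53.4] mid 1.31 width 109.4 ang [-12.55 -12.76]
base lateral [ 74.3 -71.5] mid 1.41 width 145.9 ang [-13.01 -12.82]
clips lateral [ 15.9 -12.9] mid 1.48 width 28.8 ang [-17.96  -5.03]
nose 96.38957604392131
nose 96.06588417522757
front 79.18600869667564
front 78.83134218755714
```

Call:
{"api": "apply_moves", "payload": {
  "steps": [
    {"translation": [0, 0.001, -0.006], "rotation": [0, 0, 0.007]},
    {"translation": [0, 0.001, -0.012], "rotation": [0, 0, 0.007]},
    {"translation": [0, 0.001, -0.016], "rotation": [0, 0, 0.007]},
    {"translation": [0, 0.001, -0.018], "rotation": [0, 0, 0.007]},
    {"translation": [0, 0.001, -0.018], "rotation": [0, 0, 0.007]},
    {"translation": [0, 0.001, -0.018], "rotation": [0, 0, 0.007]},
    {"translation": [0, 0.001, -0.018], "rotation": [0, 0, 0.007]},
    {"translation": [0, 0.001, -0.018], "rotation": [0, 0, 0.007]},
    {"translation": [0, 0.001, -0.018], "rotation": [0, 0, 0.007]},
    {"translation": [0, 0.001, -0.018], "rotation": [0, 0, 0.007]}
  ]
}}

```text
t: 6.97
eef_pos: [0.4664, -0.1115, 0.0481]
ee_rot: [-3.142, -0.0, -0.201]
force: [-0.0, -0.8, -0.8]
width: 0.0455
gripper_force: 40.0
```

Call:
{"api": "apply_moves", "payload": {
  "steps": [
    {"translation": [0, 0, -0.001], "rotation": [0, 0, 0]},
    {"translation": [0, 0, -0.002], "rotation": [0, 0, 0]},
    {"translation": [0, 0, -0.003], "rotation": [0, 0, 0]},
    {"translation": [0, 0, -0.003], "rotation": [0, 0, 0]},
    {"translation": [0, 0, -0.003], "rotation": [0, 0, 0]},
    {"translation": [0, 0, -0.003], "rotation": [0, 0, 0]},
    {"translation": [0, 0, -0.003], "rotation": [0, 0, 0]},
    {"translation": [0, 0, -0.003], "rotation": [0, 0, 0]},
    {"translation": [0, 0, -0.003], "rotation": [0, 0, 0]},
    {"translation": [0, 0, -0.003], "rotation": [0, 0, 0]}
  ]
}}

```text
t: 7.8
eef_pos: [0.4664, -0.1115, 0.0473]
ee_rot: [3.142, -0.0, -0.201]
force: [0.1, -0.5, 0.7]
width: 0.0457
gripper_force: 40.0
```

Call:
{"api": "apply_moves", "payload": {
  "steps": [
    {"translation": [0, 0, -0.001], "rotation": [0, 0, 0]},
    {"translation": [0, 0, -0.002], "rotation": [0, 0, 0]},
    {"translation": [0, 0, -0.002], "rotation": [0, 0, 0]},
    {"translation": [0, 0, -0.002], "rotation": [0, 0, 0]},
    {"translation": [0, 0, -0.002], "rotation": [0, 0, 0]},
    {"translation": [0, 0, -0.002], "rotation": [0, 0, 0]},
    {"translation": [0, 0, -0.002], "rotation": [0, 0, 0]},
    {"translation": [0, 0, -0.002], "rotation": [0, 0, 0]},
    {"translation": [0, 0, -0.002], "rotation": [0, 0, 0]},
    {"translation": [0, 0, -0.002], "rotation": [0, 0, 0]}
  ]
}}

```text
t: 8.63
eef_pos: [0.4664, -0.1115, 0.0468]
ee_rot: [-3.142, -0.0, -0.201]
force: [0.5, -0.5, 0.4]
width: 0.0453
gripper_force: 40.0
```

```bash
python3 - <<'E'
from station import *
s=get_state();print(s["eef_pos"].round(4),s["ee_rot"].round(4),s["force"].round(2),s["moment"].round(3))
E
```

```text
[ 0.4664 -0.1115  0.0468] [-3.1416e+00 -1.0000e-04 -2.0130e-01] [ 0.48 -0.47  0.39] [-0.055 -0.001 -0.06 ]
```

Call:
{"api": "apply_moves", "payload": {
  "steps": [
    {"translation": [0, 0, -0.001], "rotation": [0, 0, 0]},
    {"translation": [0, 0, -0.002], "rotation": [0, 0, 0]},
    {"translation": [0, 0, -0.003], "rotation": [0, 0, 0]},
    {"translation": [0, 0, -0.003], "rotation": [0, 0, 0]},
    {"translation": [0, 0, -0.003], "rotation": [0, 0, 0]},
    {"translation": [0, 0, -0.003], "rotation": [0, 0, 0]},
    {"translation": [0, 0, -0.003], "rotation": [0, 0, 0]},
    {"translation": [0, 0, -0.003], "rotation": [0, 0, 0]},
    {"translation": [0, 0, -0.003], "rotation": [0, 0, 0]},
    {"translation": [0, 0, -0.003], "rotation": [0, 0, 0]}
  ]
}}

```text
t: 9.47
eef_pos: [0.4664, -0.1115, 0.0461]
ee_rot: [-3.142, -0.0, -0.201]
force: [-0.3, -0.2, 1.7]
width: 0.0454
gripper_force: 40.0
```

```bash
python3 - <<'E'
from station import *
s=get_state();print(s["eef_pos"].round(4),s["ee_rot"].round(4),s["force"].round(2),s["moment"].round(3))
E
```

```text
[ 0.4664 -0.1115  0.0461] [-3.1416 -0.     -0.2014] [-0.32 -0.16  1.66] [0.01 0.05 0.06]
```

Contact appears at TCP z ≈ 46.5 mm (1.7 N up). I'll push forward along the microscope axis, 15 mm at first.

Call:
{"api": "apply_moves", "payload": {
  "steps": [
    {"translation": [0.006, -0.0014, 0], "rotation": [0, 0, 0]},
    {"translation": [0.012, -0.0027, 0], "rotation": [0, 0, 0]},
    {"translation": [0.018, -0.0041, 0], "rotation": [0, 0, 0]},
    {"translation": [0.024, -0.0055, 0], "rotation": [0, 0, 0]},
    {"translation": [0.03, -0.0068, 0], "rotation": [0, 0, 0]},
    {"translation": [0.036, -0.0082, 0], "rotation": [0, 0, 0]},
    {"translation": [0.042, -0.0096, 0], "rotation": [0, 0, 0]},
    {"translation": [0.048, -0.0109, 0], "rotation": [0, 0, 0]},
    {"translation": [0.054, -0.0123, 0], "rotation": [0, 0, 0]},
    {"translation": [0.058, -0.0132, 0], "rotation": [0, 0, 0]}
  ]
}}

```text
t: 10.3
eef_pos: [0.4785, -0.115, 0.0453]
ee_rot: [3.141, 0.004, -0.202]
force: [-7.4, 0.3, 4.3]
width: 0.0457
gripper_force: 40.0
```

```bash
python3 look.py pics/w4.png; python3 - <<'E'
from h import *
im=cv2.imread("pics/w4.png");cv2.imwrite("pics/w4c.png",cv2.resize(im[0:300,160:500],None,fx=2,fy=2))
E
```

```text
10.3 [ 0.4785 -0.115   0.0453] [ 3.1406  0.0044 -0.2022] [-7.39  0.28  4.3 ] [ 0.45  2.44 -0.01]
```

View pics/w4c.png

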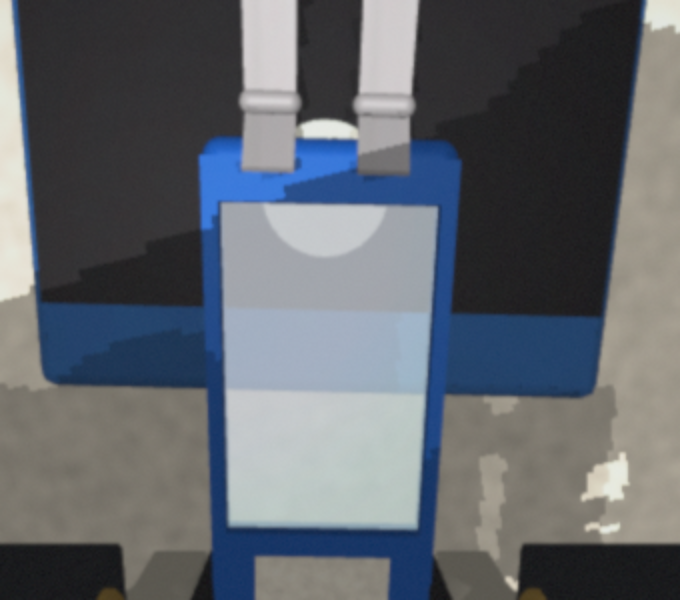

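The crop shows the nose under both lips (clips at columns 242-298 and 360-417, slide 203-458), and it is central. I'll continue.

Call:
{"api": "apply_moves", "payload": {
  "steps": [
    {"translation": [0.006, -0.0014, 0], "rotation": [0, 0, 0]},
    {"translation": [0.012, -0.0027, 0], "rotation": [0, 0, 0]},
    {"translation": [0.018, -0.0041, 0], "rotation": [0, 0, 0]},
    {"translation": [0.024, -0.0055, 0], "rotation": [0, 0, 0]},
    {"translation": [0.03, -0.0068, 0], "rotation": [0, 0, 0]},
    {"translation": [0.036, -0.0082, 0], "rotation": [0, 0, 0]},
    {"translation": [0.042, -0.0096, 0], "rotation": [0, 0, 0]},
    {"translation": [0.048, -0.0109, 0], "rotation": [0, 0, 0]},
    {"translation": [0.054, -0.0123, 0], "rotation": [0, 0, 0]},
    {"translation": [0.058, -0.0132, 0], "rotation": [0, 0, 0]}
  ]
}}

```text
t: 11.18
eef_pos: [0.4957, -0.1182, 0.0461]
ee_rot: [3.142, -0.0, -0.201]
force: [-2.5, 0.4, 3.1]
width: 0.0454
gripper_force: 40.0
```

```bash
python3 - <<'E'
from station import *
s=get_state();print(s["eef_pos"].round(4),s["ee_rot"].round(4),s["force"].round(2),s["moment"].round(3))
E
```

```text
[ 0.4957 -0.1182  0.0461] [ 3.1415e+00 -2.0000e-04 -2.0120e-01] [-2.52  0.44  3.15] [ 0.107  0.889 -0.007]
```

Call:
{"api": "apply_moves", "payload": {
  "steps": [
    {"translation": [0.002, -0.0005, 0], "rotation": [0, 0, 0]},
    {"translation": [0.004, -0.0009, 0], "rotation": [0, 0, 0]},
    {"translation": [0.006, -0.0014, 0], "rotation": [0, 0, 0]},
    {"translation": [0.008, -0.0018, 0], "rotation": [0, 0, 0]},
    {"translation": [0.01, -0.0023, 0], "rotation": [0, 0, 0]},
    {"translation": [0.012, -0.0027, 0], "rotation": [0, 0, 0]},
    {"translation": [0.014, -0.0032, 0], "rotation": [0, 0, 0]},
    {"translation": [0.016, -0.0036, 0], "rotation": [0, 0, 0]},
    {"translation": [0.018, -0.0041, 0], "rotation": [0, 0, 0]},
    {"translation": [0.02, -0.0046, 0], "rotation": [0, 0, 0]}
  ]
}}

```text
t: 12.02
eef_pos: [0.5004, -0.1193, 0.0461]
ee_rot: [-3.142, -0.0, -0.201]
force: [-2.4, 1.1, 4.7]
width: 0.0452
gripper_force: 40.0
```

```bash
python3 look.py pics/w5.png; python3 - <<'E'
from h import *
im=cv2.imread("pics/w5.png");cv2.imwrite("pics/w5c.png",cv2.resize(im[0:300,160:500],None,fx=2,fy=2))
E
```

```text
12.0167 [ 0.5004 -0.1193  0.0461] [-3.1416 -0.     -0.2014] [-2.4   1.06  4.68] [0.22 1.04 0.03]
```

View pics/w5c.png

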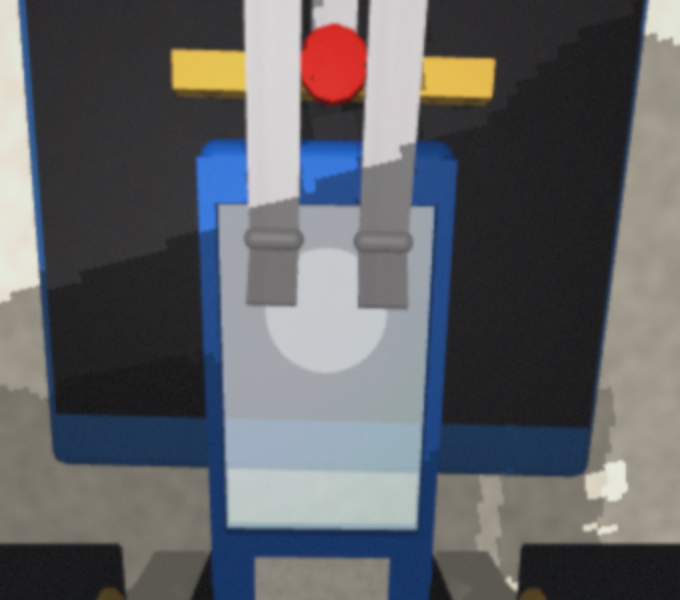

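The crop shows both clip heels (row 240) on the glass, past the front rim. The nose edge is at rows 141-145 and the brass stop face lies ahead at rows ~95-105. The slide is about 0.8° counter-clockwise relative to the stage. I'll get the gap and the misalignment in numbers.

```bash
python3 - <<'E'
from m import *
c=np.load("c3.npy",allow_pickle=True).item();im=cv2.imread("pics/w5.png");H,S,V=hsv(im)
s=get_state();O=s["eef_pos"][:2]*1000;yaw=-12.85;d=np.radians(yaw);f=np.array([np.cos(d),np.sin(d)])
blue=(H>100)&(H<130)&(S>110)&(V>40);brass=(H>15)&(H<32)&(S>120)&(V>60);black=(V<75)&(S<130)
for u in(252,262,272,280,378,390,400):
    r=np.where(brass[:60,u])[0]; print(u,"stop fwd",None if len(r)==0 else ((ray(c,(u,r.max()+.5),.06)[0,:2]*1000-O)@f).round(2))
for u in(275,283,322,372,380):print(u,"nose fwd",((ray(c,(u,np.where(blue[60:,u])[0][0]+60),.067)[0,:2]*1000-O)@f).round(2))
for u in(200,230,250,400,430,450):
    r=np.where(black[:230,u])[0].max()+.5;print("front",((ray(c,(u,r),.06)[0,:2]*1000-O)@f).round(2))
report("slide",edges(im,c,list(range(82,200,4)),.067,blue,252,396),yaw,O)
report("glass",edges(im,c,range(160,255,5),.063,(S<95)&(V>90),268,380),yaw,O)
report("stage",edges(im,c,range(5,190,5),.06,black,165,490),yaw,O)
report("heels",edges(im,c,range(118,123),.0645,(S<60),280,368),yaw,O)
E
```

```text
252 stop fwd 104.37
262 stop fwd 104.45
272 stop fwd 104.2
280 stop fwd 104.27
378 stop fwd 104.09
390 stop fwd 103.85
400 stop fwd 103.94
275 nose fwd 96.17
283 nose fwd 91.32
322 nose fwd 96.22
372 nose fwd 96.62
380 nose fwd 96.36
front 44.89
front 44.74
front 44.92
front 44.2
front 44.47
front 44.24
slide lateral [ 25.4 -21.3] mid 2.06 width 46.6 ang [-12.12 -12.4 ]
glass lateral [ 21.9 -18.4] mid 1.75 width 40.2 ang [-11.78 -12.22]
stage lateral [ 56.3 -53.4] mid 1.43 width 109.7 ang [-13.28 -12.89]
heels lateral [ 18.1 -14.7] mid 1.72 width 32.8 ang [-13.2  -9.3]
```

Gap to the stop is about 8 mm, and the yaw correction is -0.8°. I'll advance 5 mm with those corrections, easing the tail up slightly.

Call:
{"api": "apply_moves", "payload": {
  "steps": [
    {"translation": [0.002, -0.0004, 0.001], "rotation": [0, 0, -0.005]},
    {"translation": [0.004, -0.0007, 0.0012], "rotation": [0, 0, -0.01]},
    {"translation": [0.006, -0.001, 0.0012], "rotation": [0, 0, -0.015]},
    {"translation": [0.008, -0.0013, 0.0012], "rotation": [0, 0, -0.02]},
    {"translation": [0.01, -0.0015, 0.0012], "rotation": [0, 0, -0.025]},
    {"translation": [0.012, -0.0018, 0.0012], "rotation": [0, 0, -0.027]},
    {"translation": [0.014, -0.0021, 0.0012], "rotation": [0, 0, -0.027]},
    {"translation": [0.016, -0.0025, 0.0012], "rotation": [0, 0, -0.027]},
    {"translation": [0.018, -0.003, 0.0012], "rotation": [0, 0, -0.027]},
    {"translation": [0.0195, -0.0033, 0.0012], "rotation": [0, 0, -0.027]}
  ]
}}

```text
t: 12.9
eef_pos: [0.5052, -0.1202, 0.0464]
ee_rot: [3.141, 0.0, -0.215]
force: [-3.1, 1.1, 4.0]
width: 0.0456
gripper_force: 40.0
```

```bash
cat > fit.py <<'E'
import sys
from m import *
s=get_state();print(s["t"],s["eef_pos"].round(4),s["ee_rot"].round(4),s["force"].round(2),s["moment"].round(2))
c=camera_model("wrist");im=grab_frame("wrist");cv2.imwrite(sys.argv[1],im);H,S,V=hsv(im)
O=s["eef_pos"][:2]*1000;yaw=-13.0;d=np.radians(yaw);f=np.array([np.cos(d),np.sin(d)])
blue=(H>100)&(H<130)&(S>110)&(V>40);brass=(H>15)&(H<32)&(S>120)&(V>60);black=(V<75)&(S<130)
g=lambda k:np.round(np.median(k),2)
print("stop",[g([(ray(c,(u,np.where(brass[:90,u])[0].max()+.5),.06)[0,:2]*1000-O)@f for u in R if brass[:90,u].any()]) for R in(range(252,276),range(376,402))])
print("nose",g([(ray(c,(u,np.where(blue[60:,u])[0][0]+60),.067)[0,:2]*1000-O)@f for u in(275,322,372,380)]))
print("front",[g([(ray(c,(u,np.where(black[:290,u])[0].max()+.5),.06)[0,:2]*1000-O)@f for u in R]) for R in(range(205,250,5),range(400,445,5))])
report("slide",edges(im,c,list(range(82,210,4)),.067,blue,252,396),yaw,O)
report("glass",edges(im,c,range(190,255,5),.063,(S<95)&(V>90),268,380),yaw,O)
report("stage",edges(im,c,range(5,200,5),.06,black,165,490),yaw,O)
E
python3 fit.py pics/w6.png
```

```text
12.9 [ 0.5052 -0.1202  0.0464] [ 3.1415e+00  1.0000e-04 -2.1540e-01] [-3.13  1.05  3.98] [ 0.19  1.11 -0.02]
stop [np.float64(99.53), np.float64(99.37)]
nose 96.46
front [np.float64(39.73), np.float64(9.63)]
slide lateral [ 24.5 -22.1] mid 1.24 width 46.6 ang [-12.92 -13.32]
glass lateral [ 21.4 -18.9] mid 1.27 width 40.3 ang [-12.63 -13.13]
stage lateral [ 56.3 -53.2] mid 1.55 width 109.6 ang [-13.33 -13.09]
```

Call:
{"api": "apply_moves", "payload": {
  "steps": [
    {"translation": [0.0008, 0, 0], "rotation": [0, 0, 0]},
    {"translation": [0.0016, 0, 0], "rotation": [0, 0, 0]},
    {"translation": [0.0024, 0, 0], "rotation": [0, 0, 0]},
    {"translation": [0.0032, -0.0001, 0], "rotation": [0, 0, 0]},
    {"translation": [0.004, -0.0003, 0], "rotation": [0, 0, 0]},
    {"translation": [0.0048, -0.0005, 0], "rotation": [0, 0, 0]},
    {"translation": [0.0056, -0.0006, 0], "rotation": [0, 0, 0]},
    {"translation": [0.006, -0.0007, 0], "rotation": [0, 0, 0]},
    {"translation": [0.006, -0.0007, 0], "rotation": [0, 0, 0]},
    {"translation": [0.006, -0.0007, 0], "rotation": [0, 0, 0]}
  ]
}}

```text
t: 13.78
eef_pos: [0.5065, -0.1204, 0.0463]
ee_rot: [3.141, 0.0, -0.216]
force: [-3.0, 0.3, 5.2]
width: 0.0451
gripper_force: 40.0
```

```bash
cat > f.py <<'E'
from station import *
s=get_state();print(s["t"],s["eef_pos"].round(5),s["ee_rot"].round(4),s["force"].round(2),s["moment"].round(2))
E
python3 f.py
```

```text
13.7833 [ 0.50651 -0.12037  0.04634] [ 3.1414e+00  4.0000e-04 -2.1560e-01] [-2.97  0.29  5.17] [0.21 1.2  0.02]
```

Call:
{"api": "apply_moves", "payload": {
  "steps": [
    {"translation": [0.0004, -0.0001, 0.0008], "rotation": [0, 0, 0]},
    {"translation": [0.0008, -0.0002, 0.0016], "rotation": [0, 0, 0]},
    {"translation": [0.0012, -0.0003, 0.0016], "rotation": [0, 0, 0]},
    {"translation": [0.0016, -0.0004, 0.0016], "rotation": [0, 0, 0]},
    {"translation": [0.002, -0.0005, 0.0016], "rotation": [0, 0, 0]},
    {"translation": [0.0024, -0.0006, 0.0016], "rotation": [0, 0, 0]},
    {"translation": [0.0028, -0.0006, 0.0016], "rotation": [0, 0, 0]},
    {"translation": [0.0028, -0.0006, 0.0016], "rotation": [0, 0, 0]},
    {"translation": [0.0028, -0.0006, 0.0016], "rotation": [0, 0, 0]},
    {"translation": [0.0028, -0.0006, 0.0016], "rotation": [0, 0, 0]}
  ]
}}

```text
t: 14.62
eef_pos: [0.5074, -0.1204, 0.0467]
ee_rot: [3.142, 0.0, -0.215]
force: [-1.9, 0.3, 2.9]
width: 0.0449
gripper_force: 40.0
```

```bash
python3 f.py
```

```text
14.6167 [ 0.5074  -0.12042  0.04669] [ 3.1415e+00  1.0000e-04 -2.1550e-01] [-1.88  0.31  2.88] [-0.06  1.1  -0.01]
```

Call:
{"api": "apply_moves", "payload": {
  "steps": [
    {"translation": [0.0004, -0.0001, 0], "rotation": [0, 0, 0]},
    {"translation": [0.0008, -0.0002, 0], "rotation": [0, 0, 0]},
    {"translation": [0.0012, -0.0003, 0], "rotation": [0, 0, 0]},
    {"translation": [0.0016, -0.0004, 0], "rotation": [0, 0, 0]},
    {"translation": [0.002, -0.0005, 0], "rotation": [0, 0, 0]},
    {"translation": [0.0024, -0.0006, 0], "rotation": [0, 0, 0]},
    {"translation": [0.0024, -0.0006, 0], "rotation": [0, 0, 0]},
    {"translation": [0.0024, -0.0006, 0], "rotation": [0, 0, 0]},
    {"translation": [0.0024, -0.0006, 0], "rotation": [0, 0, 0]},
    {"translation": [0.0024, -0.0006, 0], "rotation": [0, 0, 0]}
  ]
}}

```text
t: 15.45
eef_pos: [0.5078, -0.1205, 0.0467]
ee_rot: [3.142, 0.0, -0.215]
force: [-4.6, 1.8, 3.7]
width: 0.0454
gripper_force: 40.0
```

```bash
python3 f.py
```

```text
15.45 [ 0.50782 -0.12051  0.0467 ] [ 3.1416e+00  4.0000e-04 -2.1550e-01] [-4.58  1.8   3.67] [0.65 1.68 0.06]
```

Firm rise of about 2.7 N along the push. I'll check with the camera before any more.

```bash
python3 fit.py pics/w7.png; python3 f.py; python3 - <<'E'
from h import *
im=cv2.imread("pics/w7.png");cv2.imwrite("pics/w7c.png",cv2.resize(im[20:160,220:420],None,fx=4,fy=4,interpolation=cv2.INTER_CUBIC))
E
```

```text
15.45 [ 0.5078 -0.1205  0.0467] [ 3.1416e+00  4.0000e-04 -2.1550e-01] [-4.58  1.8   3.67] [0.65 1.68 0.06]
stop [np.float64(97.37), np.float64(97.06)]
nose 96.0
front [np.float64(37.1), np.float64(9.51)]
slide lateral [ 24.6 -22.1] mid 1.26 width 46.7 ang [-12.89 -13.22]
glass lateral [ 21.5 -18.9] mid 1.28 width 40.4 ang [-12.63 -13.3 ]
stage lateral [ 56.1 -53.5] mid 1.3 width 109.6 ang [-13.32 -12.96]
15.5 [ 0.50783 -0.12051  0.04669] [ 3.1416e+00  4.0000e-04 -2.1550e-01] [-4.81  1.51  2.48] [0.67 1.73 0.06]
```

View pics/w7c.png

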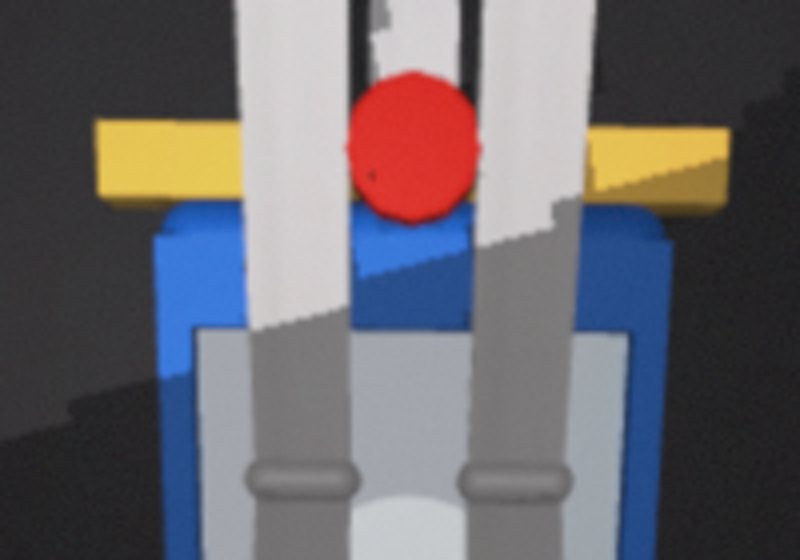

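The nose bears on the brass bar along its width with the clips central and the heels on the glass. I'll let go.

Call:
{"api": "apply_moves", "payload": {
  "steps": [
    {"translation": [0, 0, 0], "rotation": [0, 0, 0]},
    {"translation": [0, 0, 0], "rotation": [0, 0, 0]},
    {"translation": [0, 0, 0], "rotation": [0, 0, 0]},
    {"translation": [0, 0, 0], "rotation": [0, 0, 0]},
    {"translation": [0, 0, 0], "rotation": [0, 0, 0]},
    {"translation": [0, 0, 0], "rotation": [0, 0, 0]},
    {"translation": [0, 0, 0], "rotation": [0, 0, 0]},
    {"translation": [0, 0, 0], "rotation": [0, 0, 0]},
    {"translation": [0, 0, 0], "rotation": [0, 0, 0]},
    {"translation": [0, 0, 0], "rotation": [0, 0, 0]}
  ],
  "jaw": -1
}}

```text
t: 16.33
eef_pos: [0.5081, -0.1205, 0.0468]
ee_rot: [-3.142, -0.0, -0.215]
force: [0.3, -0.4, 0.6]
width: 0.0876
gripper_force: 0.0
```

```bash
python3 fit.py pics/w8.png; python3 - <<'E'
from h import *
im=cv2.imread("pics/w8.png");cv2.imwrite("pics/w8c.png",cv2.resize(im[20:320,170:470],None,fx=2,fy=2,interpolation=cv2.INTER_CUBIC))
E
```

```text
16.3333 [ 0.5081 -0.1205  0.0468] [-3.1416e+00 -1.0000e-04 -2.1540e-01] [ 0.3  -0.36  0.58] [-0.05  0.02  0.02]
stop [np.float64(96.84), np.float64(96.69)]
nose 95.46
front [np.float64(36.95), np.float64(36.94)]
slide lateral [ 24.5 -22. ] mid 1.25 width 46.4 ang [-13.16 -12.95]
glass lateral [ 21.5 -18.9] mid 1.3 width 40.3 ang [-12.62 -12.71]
stage lateral [ 56.  -53.6] mid 1.23 width 109.6 ang [-13.31 -12.98]
```

View pics/w8c.png

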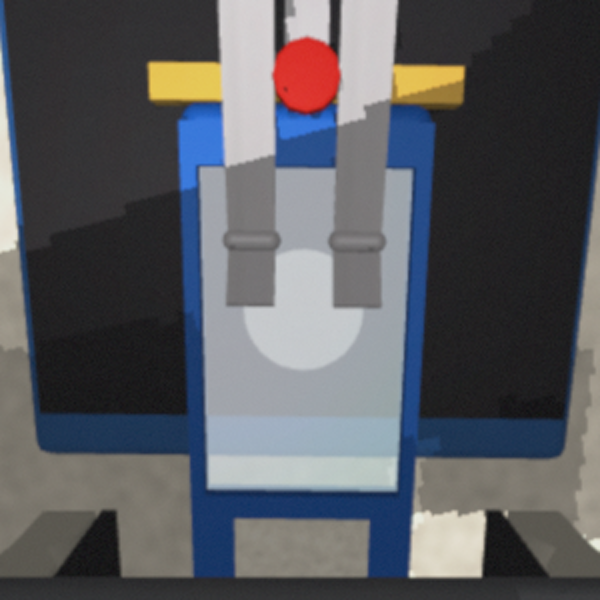

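Released; the slide sits square and central on the stop, with both heels on the glass. I'll withdraw straight up.

Call:
{"api": "apply_moves", "payload": {
  "steps": [
    {"translation": [0, 0, 0.02], "rotation": [0, 0, 0]},
    {"translation": [0, 0, 0.06], "rotation": [0, 0, 0]},
    {"translation": [0, 0, 0.12], "rotation": [0, 0, 0]},
    {"translation": [0, 0, 0.18], "rotation": [0, 0, 0]},
    {"translation": [-0.03, 0, 0.25], "rotation": [0, 0, 0]},
    {"translation": [-0.06, 0, 0.32], "rotation": [0, 0, 0]},
    {"translation": [-0.1, 0, 0.38], "rotation": [0, 0, 0]},
    {"translation": [-0.12, 0, 0.4], "rotation": [0, 0, 0]},
    {"translation": [-0.12, 0, 0.4], "rotation": [0, 0, 0]},
    {"translation": [-0.12, 0, 0.4], "rotation": [0, 0, 0]}
  ]
}}

```text
t: 17.22
eef_pos: [0.4782, -0.1205, 0.1472]
ee_rot: [-3.141, -0.001, -0.215]
force: [0.5, 0.8, -0.3]
width: 0.0876
gripper_force: 0.0
```

```bash
python3 - <<'E'
from m import *
s=get_state();c=camera_model("wrist");im=grab_frame("wrist");H,S,V=hsv(im)
# slide tail/nose position check against where it was left
print(s["t"],s["eef_pos"].round(3),s["force"].round(2))
print(job_done())
E
```

```text
17.2167 [ 0.478 -0.12   0.147] [ 0.49  0.78 -0.3 ]
the job is handed in; nothing more can be done
None
```

The job is handed in at about 17 s: the blue slide was released against the brass stop, under both snapped-down clips, square to within about half a degree and central to about 0.1 mm by the wrist camera; the final push rose about 2.7 N over the drag, and I did not re-image the slide after withdrawing.

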